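# Load the dry-block heater for a pre-warmed test

## Task

Load the dry-block heater: the dropper bottle with the blue neck ring into the blue block, the one with the red neck ring into the red block, the sample tube from the rack into the silver block, and the temperature probe, drawn straight up out of its tight foam storage block, into the black block. Keep everything upright, lower each one until it sits fully home before you let go (do not drop it in), and leave all four standing there.

Things in the scene. Friction and masses are not known exactly. Their poses are not given: they have to be found in the camera images.
- bottle_blue: dropper bottle standing upright: amber glass body 33 mm in diameter and straight up to 55 mm, white label, black collar and black rubber bulb, 102 mm tall in all, 50 to 100 g, with a bright blue ring 32 mm in diameter round its neck. Origin: centre of its underside, z up its axis; its yaw does not matter. Grip the glass body 40 to 60 mm above the origin.
- bottle_red: dropper bottle standing upright: amber glass body 33 mm in diameter and straight up to 55 mm, white label, black collar and black rubber bulb, 102 mm tall in all, 50 to 100 g, with a bright red ring 32 mm in diameter round its neck. Origin: centre of its underside, z up its axis; its yaw does not matter. Grip the glass body 40 to 60 mm above the origin.
- tube: sample tube with a red cap, the only one in the otherwise empty pale blue rack (rack top 45 mm above the bench; the tube stands loosely in a square hole, 42 mm deep): body 16 mm in diameter, cap 19 mm in diameter over the topmost 18 mm, 108 mm tall, 16 g. Origin: centre of its underside, z up its axis. Grip it 75 to 100 mm above the origin.
- probe: temperature logger probe, 60 g: steel stem 9 mm in diameter with a round tip, grey flange 32 mm in diameter 55 to 60 mm above the tip, white grip 24 mm in diameter above it up to 100 mm. Origin: tip of the stem, z up its axis. Stands in the storage block, flange on the foam; foam cheeks hold the stem with a few newtons until it has risen about 50 mm: pull straight up, with small wiggles.
- block_blue: blue anodised block, 78 x 78 x 65 mm, fixed in the heater; its flat top lies 65 mm above its origin (origin: centre of its underside; z up). One upright blind bore on its z axis: 38 mm in diameter, 34 mm deep, its mouth widened to 50 mm by a 45 degree lead-in. Takes the bottle with the blue ring.
- block_red: red anodised block, 78 x 78 x 65 mm, fixed in the heater; its flat top lies 65 mm above its origin (origin: centre of its underside; z up). One upright blind bore on its z axis: 38 mm in diameter, 34 mm deep, its mouth widened to 50 mm by a 45 degree lead-in. Takes the bottle with the red ring.
- block_silver: plain silver block, 78 x 78 x 65 mm, fixed in the heater; its flat top lies 65 mm above its origin (origin: centre of its underside; z up). One upright blind bore on its z axis: 20 mm in diameter, 52 mm deep, its mouth widened to 32 mm by a 45 degree lead-in. Takes the sample tube.
- block_black: black anodised block, 78 x 78 x 65 mm, fixed in the heater; its flat top lies 65 mm above its origin (origin: centre of its underside; z up). One upright blind bore on its z axis: 13 mm in diameter, 58 mm deep, its mouth widened to 25 mm by a 45 degree lead-in. Takes the probe's stem; the flange then rests on the block's top.
- heater: white dry-block heater, fixed: 190 mm wide, 80 mm tall, 255 mm deep with its sloping control panel (towards -x of its frame), holding the four blocks two by two at 80 mm pitch, tops 85 mm above the bench; which block sits where varies. Origin: on the bench under the centre of the four blocks; x away from the panel, z up.
- case: the probe's storage block, fixed: orange shell with dark foam, 70 x 70 x 62 mm. Origin: centre of its underside, z up; the probe stands on this axis.

How it is judged (in metres and radians):
At the end, for the whole second after the job is handed in: Each of the four stands in its own block: axis within 8 mm of the bore's, height within 5 mm of fully home (bottles and tube on the bore's floor, probe flange on the block's top), upright within 7 degrees (tube 10), at rest (horizontal distance between bottle_blue and block_blue below 0.008 m and z of bottle_blue in the frame of block_blue between 0.026 and 0.036 m and angle between each of bottle_blue, bottle_red, probe's own z axis and vertical below 0.12 rad and linear speed of each of bottle_blue, bottle_red, tube, probe below 0.02 m/s and horizontal distance between bottle_red and block_red below 0.008 m and z of bottle_red in the frame of block_red between 0.026 and 0.036 m and horizontal distance between tube and block_silver below 0.008 m and z of tube in the frame of block_silver between 0.008 and 0.018 m and angle between tube's own z axis and vertical below 0.17 rad and horizontal distance between probe and block_black below 0.008 m and z of probe in the frame of block_black between 0.005 and 0.015 m); the robot touches nothing.
It fails at once if one of the four is tipped over (more than 40 degrees) (angle between any of bottle_blue, bottle_red, tube, probe's own z axis and vertical above 0.7 rad).
It fails at once if one of the four is dropped (falls free of the fingers faster than 0.75 m/s) ((contact force between the fingers and bottle_blue below 0.05 N and linear speed of bottle_blue above 0.75 m/s) or (contact force between the fingers and bottle_red below 0.05 N and linear speed of bottle_red above 0.75 m/s) or (contact force between the fingers and tube below 0.05 N and linear speed of tube above 0.75 m/s) or (contact force between the fingers and probe below 0.05 N and linear speed of probe above 0.75 m/s)).
It also fails if it takes over 131 s, if anything falls off the work surface, if the arm or the gripper's body presses on something with over 40 N, if the wrist force passes 120 N, or if a joint passes its speed limit or range.

## Robot

A 6-joint arm with a two-finger parallel gripper is mounted at the origin on the work surface; the furniture and walls round the work are solid. World frame = base frame: x ahead of the robot, y to its left, z up, the work surface at z = 0. Lengths are in m, angles in degrees, forces in N, time in s.
With the tool pointing down it reaches from about 0.275 to 0.825 m from the base axis. Payload 4.9 kg.
Tool frame: the origin (TCP) lies at the very end of the fingers, on their centre line; the grasp point (between the pads) lies 19 mm behind it; z points along the fingers, y is the line along which they close (so a half turn about z gives the same grasp; the last joint's range is limited). The gripper opens to 85 mm and grips with 20 to 120 N. Pads are 22 mm wide; open, the fingers measure 114 mm over their backs; the gripper's body (76 mm by 85 mm) begins 54 mm behind the grasp point. The pads swing forward as they close: fully open they stand 13 mm farther back than shut.
Start: joints at [63.701, 18.69, -11.035, 60.275, 0, 82.311], TCP at [0.176, 0.521, 0.231] pointing down, gripper open.
Joint ranges: [-152.03, 152.03], [-55.5, 102.48], [-74.3, 77.21], [-110.64, 120.58], [-84.22, 78.4], [-180, 180]. Speed limits (degrees/s): [147.25, 147.25, 180, 180, 180, 180].

## Interface

Orientations are given as [roll, pitch, yaw] about the fixed x, y, z axes, in that order (R = Rz(yaw) Ry(pitch) Rx(roll)).
In Python, from rig import read_state, snapshot, camera_model, finish_job gives the robot as it stands.
- The arm moves only by the shell command python3 -m inch 'ROWS' [FORCE]. ROWS is a JSON object whose one key "targets" holds a list that holds one entry, the list of rows, each a list of 5 numbers: the shift along the tool's x, y, z in units of 30 mm (1.0 is 30 mm), then the turn about the tool's z in units of 5 degrees (1.0 is 5 degrees), then the finger opening in mm, from 0 to 85.4. A call has 1 to 20 rows; each row is the pose to reach, as a shift and turn from the pose commanded when the call began, along the tool's axes at that moment; what a row does not reach only later rows make up. A row lasts 1/12 s, in which the tool goes at most 41.7 mm and 7.16 degrees, less where a joint would pass 70% of its speed; a pose out of reach is approached as far as the arm can. A call with a gripper value outside its range is refused whole. The fingers move at their own pace and stop on an object; FORCE is the grip in N (left out, the last holds). Time passes only in rows, so rows that repeat a pose let the fingers close. It gives the time, the measured TCP pose, the force, the opening and the grip force at its end, in the units of the state.
- read_state(): the state, without advancing time (a new reading comes with each control period).
- snapshot(name): name is "scene" or "top"; returns the picture (400x640x3 uint8, blue, green, red); there is no depth.
- camera_model(name): a dict with "fx", "fy", "cx", "cy" (pixels), "R" (3x3) and "t" (3): a world point X has camera coordinates R X + t. Camera axes: x right, y down, z forward; pixel columns grow to the right and rows downward; lengths in m; the calibration is good to about 2 mm. A picture is of the moment at which its call begins. camera_model takes no time and is no camera call.
- finish_job(): hands the job in; it is judged then, once.
The state is a dict: "time_s": time; "joint_pos": joint angles; "joint_velocities": joint speeds; "joint_efforts": joint torques, N m; "tool_pos": TCP position; "orientation": TCP orientation; "ft_force": force on the tool from outside, world axes, zero at the start; "torque": the same for the moment, N m; "gripper_width": finger opening in m; "gripper_force": force on a finger pad.
Only numpy, scipy, OpenCV 4.12 (cv2) and the standard library are available. Lean on these libraries where they do the work, as an engineer would, in place of code of your own. Each camera call takes 0.05 s, during which the arm holds its last target. There are 200 camera calls.

## Working session

There is one attempt and no reset: what is moved stays moved. The work goes in short steps, Python scripts to look and compute and a shell command to move; the robot and the scene stay as the last step left them, time stands still between calls to the robot, and variables do not carry over. Pictures are saved under pics/ and viewed, at most 14 in all, crops included, and the job is handed in when it is done.

```bash
ls; mkdir -p pics
python3 - <<'E'
from rig import *
import cv2
for n in("scene","top"):
    cv2.imwrite(f"pics/{n}0.png",snapshot(n)); m=camera_model(n); print(n,m)
print(read_state())
E
```

```text
pics
scene {'fx': 470.33828241979637, 'fy': 470.33828241979637, 'cx': 315.09057083755, 'cy': 199.67830297246832, 'R': array([[ 0.53572797, -0.84430484,  0.01203653],
       [-0.4640488 , -0.3062973 , -0.83116826],
       [ 0.70544614,  0.43969455, -0.55589068]]), 't': array([-0.23470419,  0.3000645 ,  0.88395858])}
top {'fx': 391.51092119845674, 'fy': 391.51092119845674, 'cx': 318.419211881343, 'cy': 189.8183463730561, 'R': array([[ 2.54382723e-02, -9.99673605e-01,  2.36182495e-03],
       [-9.94116545e-01, -2.55455516e-02, -1.05260245e-01],
       [ 1.05286222e-01,  3.29709506e-04, -9.94441905e-01]]), 't': array([0.02878443, 0.49700152, 1.23083812])}
{'time_s': 0.1, 'joint_pos': array([ 6.37008086e+01,  1.87277073e+01, -1.10855657e+01,  6.02752083e+01,
        8.66666090e-04,  8.23098108e+01]), 'joint_velocities': array([ 0.03727553, -0.0068632 ,  0.13676673, -0.10270086, -0.0769086 ,
       -0.04877996]), 'joint_efforts': array([ 1.33945454e-03, -4.44237149e+01,  2.63038909e+01,  7.84192263e-03,
       -1.01665241e-04, -8.03603626e-06]), 'tool_pos': array([0.17527287, 0.52077867, 0.23058699]), 'orientation': array([-1.79912430e+02, -1.26991286e-02,  1.61390987e+02]), 'ft_force': array([-0.32429125, -0.10670224, -0.54890574]), 'torque': array([-0.01972079, -0.0010999 , -0.01943117]), 'gripper_force': 0.0, 'gripper_width': 0.085620862936902}
```

View pics/scene0.png

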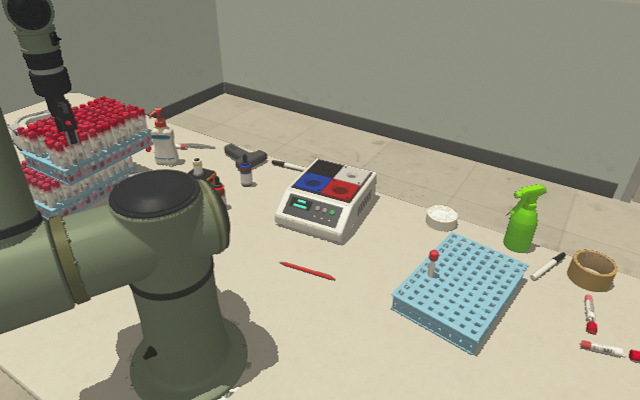

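View pics/top0.png

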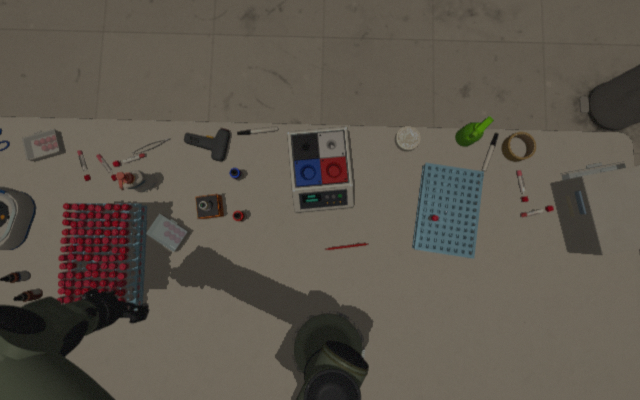

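The scene view shows the blue bottle near (246,170), the red one partly hidden near (219,190), the heater at (328,190) and the tube at (433,262). The top view shows the blue ring at (235,173), red ring (239,215), probe (207,205), heater (321,168) and tube (434,217).

```bash
cat > h.py <<'E'
import numpy as np, cv2
from rig import *
def ray(n,u,v):
    m=camera_model(n); R=np.array(m["R"]);t=np.array(m["t"])
    d=R.T@np.array([(u-m["cx"])/m["fx"],(v-m["cy"])/m["fy"],1]); return -R.T@t,d/np.linalg.norm(d)
def plane(n,u,v,z):
    c,d=ray(n,u,v); return (c+d*(z-c[2])/d[2]).round(4)
def tri(p,q):  # p in top, q in scene
    c,d=ray("top",*p);e,f=ray("scene",*q)
    s=np.linalg.lstsq(np.c_[d,-f],e-c,rcond=None)[0]
    a,b=c+s[0]*d,e+s[1]*f; return ((a+b)/2).round(4),np.linalg.norm(a-b).round(4)
def blobs(img,lo,hi,box,amin=8):
    x0,y0,x1,y1=box; h=cv2.cvtColor(img[y0:y1,x0:x1],cv2.COLOR_BGR2HSV)
    m=cv2.inRange(h,np.array(lo),np.array(hi))
    n,l,s,c=cv2.connectedComponentsWithStats(m)
    return [(int(s[i,4]),(s[i,:2]+[x0,y0]).tolist(),s[i,2:4].tolist(),(c[i]+[x0,y0]).round(1).tolist()) for i in range(1,n) if s[i,4]>=amin]
E
python3 - <<'E'
from h import *
T=cv2.imread("pics/top0.png");S=cv2.imread("pics/scene0.png")
for nm,I,b in(("top blue",T,(185,125,360,230)),("sc blue",S,(190,140,380,230))): print(nm,blobs(I,(100,120,40),(130,255,255),b))
for nm,I,b in(("top red",T,(185,125,360,230)),("sc red",S,(190,140,380,230)),("top tube",T,(425,205,445,230)),("sc tube",S,(420,240,450,290))):
    print(nm,blobs(I,(0,150,60),(8,255,255),b),blobs(I,(172,150,60),(180,255,255),b))
a=cv2.resize(T[125:225,185:360],None,fx=4.5,fy=4.5,interpolation=cv2.INTER_CUBIC); 
cv2.imwrite("pics/c1.png",a)
b=cv2.resize(S[140:250,180:380],None,fx=4,fy=4,interpolation=cv2.INTER_CUBIC);cv2.imwrite("pics/c2.png",b)
E
```

```text
top blue [(641, [295, 158], [26, 28], [307.4, 171.9]), (45, [230, 168], [10, 10], [235.2, 173.1])]
sc blue [(26, [240, 163], [11, 5], [245.3, 165.4]), (399, [294, 172], [38, 21], [312.2, 181.7])]
top red [(472, [321, 157], [26, 27], [333.8, 170.2]), (43, [233, 211], [10, 10], [238.3, 215.7])] [(22, [329, 161], [7, 8], [331.8, 164.2]), (13, [321, 163], [8, 5], [324.2, 165.2]), (22, [321, 168], [9, 8], [324.0, 172.0]), (19, [332, 170], [13, 6], [337.8, 172.4])]
sc red [(447, [321, 179], [38, 22], [340.3, 189.4]), (25, [215, 185], [9, 6], [219.1, 188.1])] []
top tube [] [(25, [432, 216], [6, 5], [434.4, 217.8])]
sc tube [] [(62, [430, 250], [8, 11], [433.3, 254.8])]
```

View pics/c1.png

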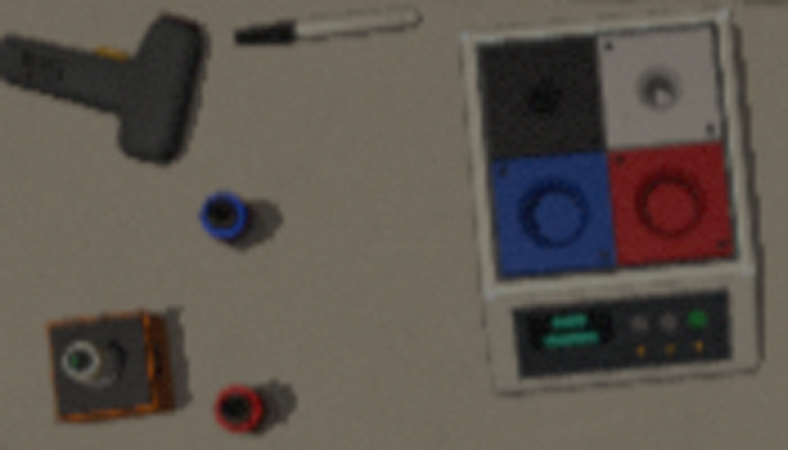

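View pics/c2.png

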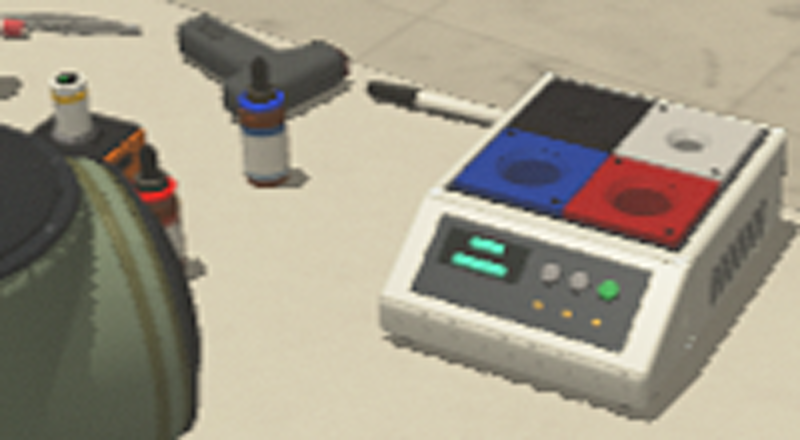

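The crops show black and silver at the back, blue and red in front (blocks' common corner at crop (607,152)), the probe grip with a green dot at (72,360), case top corners near (48,322),(150,312),(160,412),(57,422). In the scene crop the probe's top is at (68,77).

Run:
```python
from h import *
def cp(x,y): return ((x+.5)/4.5-.5+185,(y+.5)/4.5-.5+125)
def cs(x,y): return ((x+.5)/4-.5+180,(y+.5)/4-.5+140)
print("blue",tri((235,172.7),(245.3,165.2)),[plane("top",235,172.7,z) for z in(.06,.07)])
print("red",tri((238.3,215.5),(219,188)),[plane("top",238.3,215.5,z) for z in(.06,.07)])
print("tube",tri((434.2,217.7),(433.3,254.8)),[plane("top",434.2,217.7,z) for z in(.1,.111)])
print("probe",tri(cp(72,360),cs(68,77)),plane("top",*cp(76,362),.107),plane("scene",*cs(68,77),.107))
K=np.array([plane("top",*cp(*p),.062)[:2] for p in((48,322),(150,312),(160,412),(57,422))]);print("case",K.mean(0),np.linalg.norm(K-np.roll(K,1,0),axis=1))
H=np.array([plane("top",*cp(*p),.085)[:2] for p in((477,44),(717,27),(735,255),(500,275))]);print("heater",H.mean(0),np.linalg.norm(H-np.roll(H,1,0),axis=1),plane("top",*cp(607,152),.085))
a=((H[0]+H[1])-(H[2]+H[3]));yaw=np.degrees(np.arctan2(a[1],a[0]));b=((H[0]+H[3])-(H[1]+H[2]));print("yaw",yaw,np.degrees(np.arctan2(-b[0],b[1])))
for n,p in dict(blue=(556,214),red=(671,205),silver=(659,90),black=(543,96)).items(): print(n,plane("top",*cp(*p),.082))
# scene: bores
for n,p in dict(blue=(528,172),red=(640,202),silver=(686,139),cross=(632,150)).items(): print("s",n,plane("scene",*cs(*p),.083))
```

```text
blue (array([0.5383, 0.3029, 0.0687]), np.float64(0.0008)) [array([0.5398, 0.3044, 0.06  ]), array([0.5383, 0.3023, 0.07  ])]
red (array([0.4062, 0.2861, 0.0665]), np.float64(0.001)) [array([0.4061, 0.2878, 0.06  ]), array([0.4057, 0.2858, 0.07  ])]
tube (array([ 0.413 , -0.3066,  0.105 ]), np.float64(0.0003)) [array([ 0.4131, -0.308 ,  0.1   ]), array([ 0.4126, -0.3047,  0.111 ])]
probe (array([0.435 , 0.3899, 0.1104]), np.float64(0.0036)) [0.4328 0.3896 0.107 ] [0.4401 0.3929 0.107 ]
case [0.4326   0.383725] [0.06945308 0.07055097 0.06969548 0.07082408]
heater [0.589225 0.040475] [0.16135926 0.16620123 0.15922716 0.16068892] [0.5875 0.0406 0.085 ]
yaw 6.466524135711668 5.987904568097719
blue [0.5441 0.0744 0.082 ]
red [ 0.5523 -0.0042  0.082 ]
silver [0.6323 0.0058 0.082 ]
black [0.626  0.0857 0.082 ]
s blue [0.5438 0.0792 0.083 ]
s red [ 0.5529 -0.0018  0.083 ]
s silver [0.6402 0.0119 0.083 ]
s cross [0.6069 0.0356 0.083 ]
```

```bash
cat >> h.py <<'E'
def go(*ts):
    s=read_state(); y=np.radians(161.4); R=np.array([[np.cos(y),np.sin(y),0],[np.sin(y),-np.cos(y),0],[0,0,-1]])
    for t in ts: print(t,(R.T@(np.array(t)-s["tool_pos"])/.03).round(2),end=" ")
    print(s["time_s"].__round__(2),s["tool_pos"].round(4),s["ft_force"].round(1),round(s["gripper_width"],4),round(s["gripper_force"],1))
E
python3 -c "
from h import *
go((.433,.387,.2),(.433,.387,.13))"
```

```text
(0.433, 0.387, 0.2) [-9.56 -1.49  1.02] (0.433, 0.387, 0.13) [-9.56 -1.49  3.35] 0.1 [0.1753 0.5208 0.2306] [-0.3 -0.1 -0.5] 0.0856 0.0
```

```bash
python3 -m inch '{"targets":[[[-1,-0.15,0.1,0,60],[-2.2,-0.35,0.25,0,60],[-3.4,-0.53,0.4,0,60],[-4.6,-0.72,0.5,0,60],[-5.8,-0.9,0.6,0,60],[-7,-1.1,0.75,0,60],[-8.2,-1.3,0.9,0,60],[-9.2,-1.45,1,0,60],[-9.56,-1.49,1.02,0,60],[-9.56,-1.49,2,0,60],[-9.56,-1.49,3,0,60],[-9.56,-1.49,3.35,0,60],[-9.56,-1.49,3.35,0,60],[-9.56,-1.49,3.35,0,60]]]}' 30
python3 - <<'E'
from h import *
go((.433,.387,.1))
T=snapshot("top");S=snapshot("scene")
a=cv2.resize(T[150:250,160:260],None,fx=4,fy=4,interpolation=cv2.INTER_CUBIC);b=cv2.resize(S[110:210,160:260],None,fx=4,fy=4,interpolation=cv2.INTER_CUBIC)
cv2.imwrite("pics/d1.png",np.hstack([a,b]))
E
```

```text
time_s: 1.27
tool_pos: [0.4323, 0.3875, 0.1308]
orientation: [-179.9, -0.1, 161.4]
ft_force: [-0.1, -0.2, 1.2]
gripper_width: 0.0602
gripper_force: 0.0
(0.433, 0.387, 0.1) [-0.03 -0.01  1.03] 1.27 [0.4323 0.3875 0.1308] [-0.1 -0.2  1.2] 0.0602 0.0
```

View pics/d1.png

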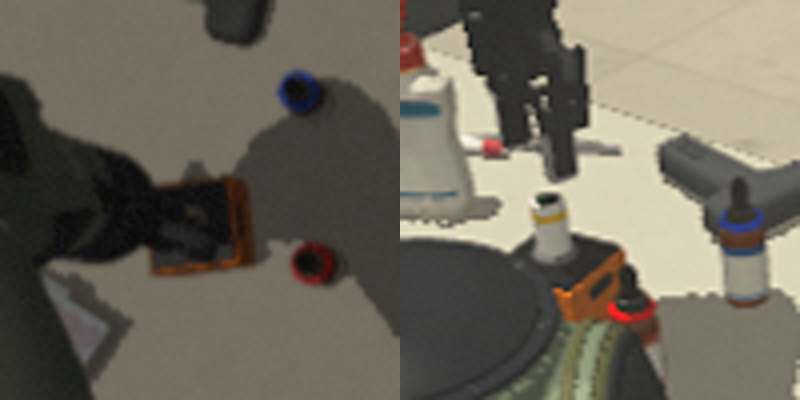

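The gripper hangs over the probe; in the right half its fingertips are near (515,140) and (560,178) and the probe's top is at (547,199).

Run:
```python
from h import *
m=camera_model("scene")
def pr(X):
    c=np.array(m["R"])@X+m["t"]; p=np.array([m["fx"]*c[0]/c[2]+m["cx"],m["fy"]*c[1]/c[2]+m["cy"]]); return ((p-[160,110]+.5)*4-.5+[400,0]).round(1)
for X in((.4323,.3875,.1308),(.4323,.3875,.107),(.4326,.3837,.107),(.4323,.3875,.062),(.44,.3875,.107)): print(X,pr(np.array(X)))
```

```text
(0.4323, 0.3875, 0.1308) [541.2 173.1]
(0.4323, 0.3875, 0.107) [545.7 203.7]
(0.4326, 0.3837, 0.107) [550. 205.]
(0.4323, 0.3875, 0.062) [553.9 259.7]
(0.44, 0.3875, 0.107) [553.6 199.2]
```

```bash
python3 -m inch '{"targets":[[[-0.03,0,0.6,0,55],[-0.03,0,1.2,0,50],[-0.03,0,1.7,0,45],[-0.03,0,1.88,0,40],[-0.03,0,1.88,0,35],[-0.03,0,1.88,0,30],[-0.03,0,1.88,0,25],[-0.03,0,1.88,0,20],[-0.03,0,1.88,0,20],[-0.03,0,1.88,0,20],[-0.03,0,1.88,0,20]]]}' 30
```

```text
time_s: 2.28
tool_pos: [0.4346, 0.3875, 0.076]
orientation: [179.9, 0.1, 161.4]
ft_force: [-1.7, -1.7, 5.2]
gripper_width: 0.0231
gripper_force: 29.3
```

```bash
python3 -m inch '{"targets":[[[0,0,0,0,15],[0,0,0,0,15],[0,0,-0.1,0.3,15],[0,0,-0.2,-0.3,15],[0,0,-0.3,0.3,15],[0,0,-0.4,-0.3,15],[0,0,-0.5,0.3,15],[0,0,-0.6,-0.3,15],[0,0,-0.7,0.3,15],[0,0,-0.8,-0.3,15],[0,0,-0.9,0.3,15],[0,0,-1,-0.3,15],[0,0,-1.1,0.3,15],[0,0,-1.2,-0.3,15],[0,0,-1.3,0.3,15],[0,0,-1.4,-0.3,15],[0,0,-1.5,0.3,15],[0,0,-1.6,-0.3,15],[0,0,-1.7,0,15],[0,0,-1.8,0,15]]]}' 60
python3 -m inch '{"targets":[[[0,0,-0.2,0,15],[0,0,-0.5,0,15],[0,0,-1,0,15],[0,0,-1.8,0,15],[0,0,-2.5,0,15],[0,0,-2.5,0,15]]]}'
python3 - <<'E'
from h import *
go((.624,.085,.2),(.624,.085,.16))
cv2.imwrite("pics/e1.png",cv2.resize(snapshot("scene")[90:210,160:280],None,fx=4,fy=4,interpolation=cv2.INTER_CUBIC))
E
```

```text
time_s: 3.95
tool_pos: [0.4342, 0.3873, 0.129]
orientation: [180.0, 0.0, 161.4]
ft_force: [-0.4, 0.6, -0.3]
gripper_width: 0.0224
gripper_force: 58.9
time_s: 4.45
tool_pos: [0.4362, 0.3887, 0.2088]
orientation: [179.6, 0.3, 161.4]
ft_force: [0.9, 1.9, -0.3]
gripper_width: 0.0224
gripper_force: 58.9
(0.624, 0.085, 0.2) [-9.16 -7.6   0.29] (0.624, 0.085, 0.16) [-9.16 -7.6   1.63] 4.45 [0.4362 0.3887 0.2088] [ 0.9  1.9 -0.3] 0.0224 58.9
```

View pics/e1.png

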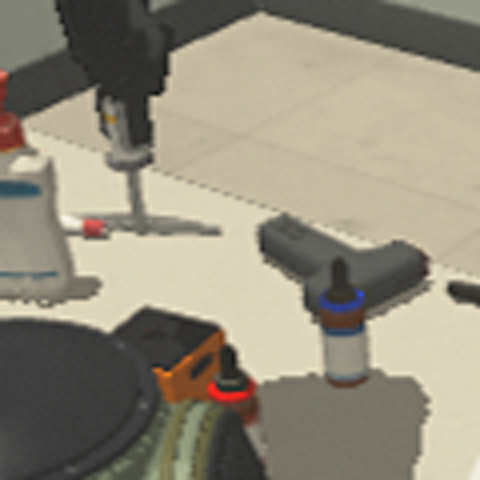

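The probe is clear of the foam and hangs upright (flange at (128,160), tip at (142,228) in the crop).

```bash
python3 -m inch '{"targets":[[[-0.4,-0.3,0,0,15],[-1.1,-0.9,0,0,15],[-1.9,-1.6,0,0,15],[-2.7,-2.3,0,0,15],[-3.5,-2.9,0,0,15],[-4.3,-3.6,0,0,15],[-5.1,-4.2,0,0,15],[-5.9,-4.9,0,0,15],[-6.7,-5.6,0,0,15],[-7.5,-6.2,0,0,15],[-8.2,-6.8,0,0,15],[-8.8,-7.3,0.2,0,15],[-9.16,-7.6,0.3,0,15],[-9.16,-7.6,0.8,0,15],[-9.16,-7.6,1.2,0,15],[-9.16,-7.6,1.2,0,15],[-9.16,-7.6,1.2,0,15],[-9.16,-7.6,1.2,0,15]]]}'
python3 - <<'E'
from h import *
go((.624,.085,.15),(.624,.085,.094))
T=cv2.resize(snapshot("top")[110:210,270:370],None,fx=4,fy=4,interpolation=cv2.INTER_CUBIC)
S=cv2.resize(snapshot("scene")[110:210,260:360],None,fx=4,fy=4,interpolation=cv2.INTER_CUBIC)
cv2.imwrite("pics/f1.png",np.hstack([T,S]))
m=camera_model("scene")
for X in((.624,.085,.103),(.6235,.0845,.083)):
    c=np.array(m["R"])@X+m["t"]; p=np.array([m["fx"]*c[0]/c[2]+m["cx"],m["fy"]*c[1]/c[2]+m["cy"]]);print(X,((p-[260,110]+.5)*4-.5+[400,0]).round(1))
E
```

```text
time_s: 6.0
tool_pos: [0.6214, 0.0838, 0.1677]
orientation: [180.0, -0.0, 161.4]
ft_force: [-0.0, -0.2, -1.1]
gripper_width: 0.0225
gripper_force: 58.9
(0.624, 0.085, 0.15) [-0.07  0.06  0.59] (0.624, 0.085, 0.094) [-0.07  0.06  2.46] 6.0 [0.6214 0.0838 0.1677] [-0.  -0.2 -1.1] 0.0225 58.9
(0.624, 0.085, 0.103) [663.8 214.3]
(0.6235, 0.0845, 0.083) [663.3 239.8]
```

View pics/f1.png

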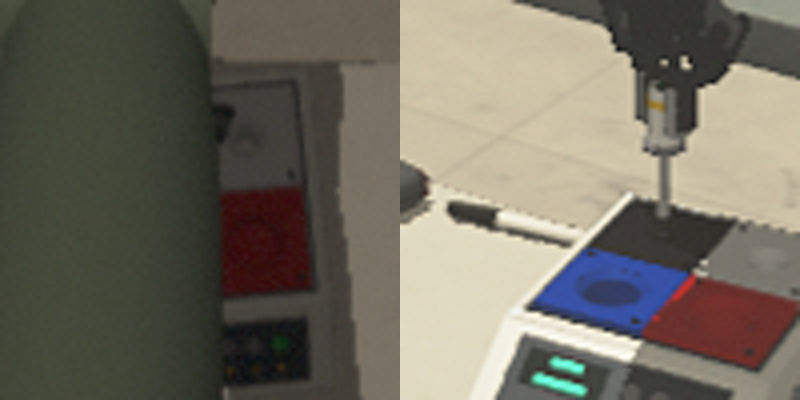

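The stem's tip appears at (664,216), above the black block's centre (about (662,238)), as predicted.

```bash
python3 -m inch '{"targets":[[[-0.03,0.03,0.3,0,15],[-0.03,0.03,0.6,0,15],[-0.03,0.03,0.8,0,15],[-0.03,0.03,1,0,15],[-0.03,0.03,1.2,0,15],[-0.03,0.03,1.4,0,15],[-0.03,0.03,1.6,0,15],[-0.03,0.03,1.8,0,15],[-0.03,0.03,2,0,15],[-0.03,0.03,2.1,0,15],[-0.03,0.03,2.1,0,15]]]}'
```

```text
time_s: 7.02
tool_pos: [0.6229, 0.0842, 0.1036]
orientation: [180.0, -0.0, 161.4]
ft_force: [4.2, 3.6, -3.3]
gripper_width: 0.0225
gripper_force: 58.8
```

```bash
python3 -m inch '{"targets":[[[0,0,0.08,0,15],[0,0,0.16,0,15],[0,0,0.22,0,15],[0,0,0.27,0,15],[0,0,0.31,0,15],[0,0,0.31,0,15]]]}'
```

```text
time_s: 7.52
tool_pos: [0.6234, 0.084, 0.099]
orientation: [180.0, 0.2, 161.4]
ft_force: [-4.4, 1.8, 21.4]
gripper_width: 0.0221
gripper_force: 62.0
```

```bash
python3 -m inch '{"targets":[[[0,0,-0.05,0,26],[0,0,-0.05,0,30],[0,0,-0.05,0,36],[0,0,-0.05,0,40],[0,0,-0.05,0,40],[0,0,-0.4,0,40],[0,0,-1.2,0,40],[0,0,-2,0,40],[0,0,-3,0,50],[0,0,-3,0,50],[0,0,-3,0,50]]]}' 30
python3 - <<'E'
from h import *
go((.412,-.306,.2),(.412,-.306,.13))
cv2.imwrite("pics/g1.png",cv2.resize(snapshot("scene")[110:210,270:390],None,fx=5,fy=5,interpolation=cv2.INTER_CUBIC))
E
```

```text
time_s: 8.43
tool_pos: [0.6243, 0.0839, 0.1878]
orientation: [179.9, 0.3, 161.4]
ft_force: [0.1, -0.3, -1.0]
gripper_width: 0.05
gripper_force: 0.0
(0.412, -0.306, 0.2) [  2.56 -14.57  -0.41] (0.412, -0.306, 0.13) [  2.56 -14.57   1.93] 8.43 [0.6243 0.0839 0.1878] [ 0.1 -0.3 -1. ] 0.05 0.0
```

View pics/g1.png

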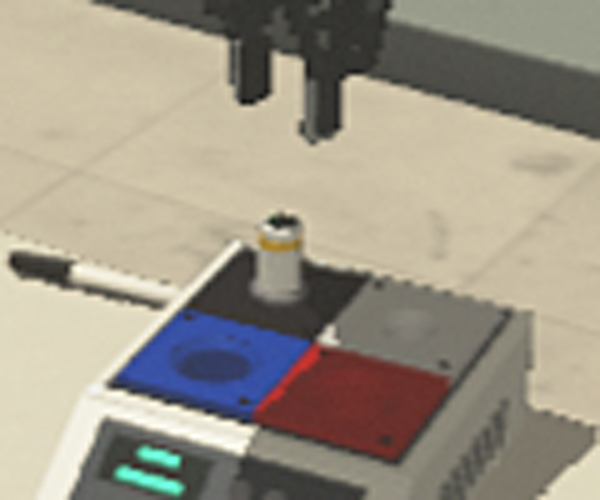

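The probe stands upright in the black block with its flange flat on the top at (280,292). Next, the tube.

```bash
python3 -m inch '{"targets":[[[0.1,-0.8,-0.2,0,50],[0.3,-2,-0.3,0,50],[0.5,-3.3,-0.4,0,50],[0.8,-4.6,-0.4,0,50],[1,-5.9,-0.4,0,50],[1.2,-7.2,-0.4,0,50],[1.5,-8.5,-0.4,0,50],[1.7,-9.8,-0.4,0,50],[2,-11.1,-0.4,0,50],[2.2,-12.4,-0.4,0,50],[2.4,-13.6,-0.4,0,50],[2.56,-14.4,-0.2,0,50],[2.56,-14.57,0.5,0,50],[2.56,-14.57,1.3,0,50],[2.56,-14.57,1.8,0,50],[2.56,-14.57,1.8,0,50],[2.56,-14.57,1.8,0,50]]]}'
python3 - <<'E'
from h import *
go((.4125,-.306,.063))
I=snapshot("scene");cv2.imwrite("pics/h1.png",cv2.resize(I[210:300,380:490],None,fx=5,fy=5,interpolation=cv2.INTER_CUBIC))
m=camera_model("scene");s=read_state()["tool_pos"]
for X in(s,[s[0],s[1],.111],[.4125,-.306,.111]):
    c=np.array(m["R"])@X+m["t"]; p=np.array([m["fx"]*c[0]/c[2]+m["cx"],m["fy"]*c[1]/c[2]+m["cy"]]);print(X,((p-[380,210]+.5)*5-.5).round(1))
E
```

```text
time_s: 9.9
tool_pos: [0.4092, -0.3047, 0.1297]
orientation: [179.9, -0.2, 161.4]
ft_force: [0.4, 0.2, 0.2]
gripper_width: 0.05
gripper_force: 0.0
(0.4125, -0.306, 0.063) [-0.12 -0.    2.22] 9.9 [ 0.4092 -0.3047  0.1297] [0.4 0.2 0.2] 0.05 0.0
[ 0.41007442 -0.3054555   0.13080652] [272.4 180.7]
[np.float64(0.4100744247207243), np.float64(-0.3054554998350481), 0.111] [265.2 217.7]
[0.4125, -0.306, 0.111] [268.5 215. ]
```

View pics/h1.png

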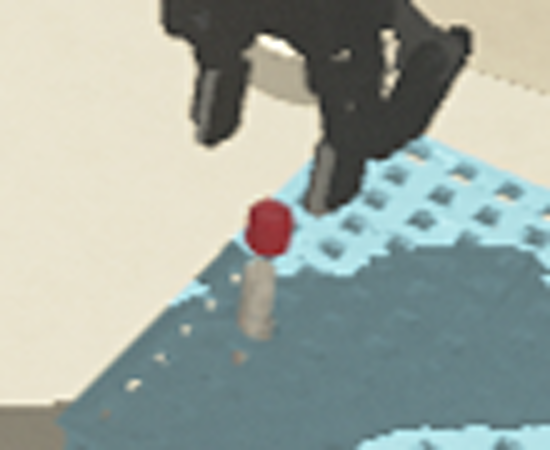

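The fingers straddle the tube: tips at (215,140) and (330,210), cap top at (270,210) as predicted.

```bash
python3 -m inch '{"targets":[[[-0.05,0,0.7,0,50],[-0.05,0,1.4,0,45],[-0.05,0,2,0,40],[-0.05,0,2.24,0,35],[-0.05,0,2.24,0,30],[-0.05,0,2.24,0,24],[-0.05,0,2.24,0,20],[-0.05,0,2.24,0,15],[-0.05,0,2.24,0,10],[-0.05,0,2.24,0,10],[-0.05,0,2.24,0,10]]]}' 25
```

```text
time_s: 10.87
tool_pos: [0.4124, -0.307, 0.0647]
orientation: [-179.9, 0.1, 161.4]
ft_force: [-0.3, -0.9, 3.8]
gripper_width: 0.0172
gripper_force: 24.4
```

```bash
python3 -m inch '{"targets":[[[0,0,0,0,24],[0,0,0,0,28],[0,0,0.15,0,28],[0,0,0.15,0,28],[0,0,0.15,0,20],[0,0,0.15,0,14],[0,0,0.15,0,10],[0,0,0.15,0,10],[0,0,0.15,0,10]]]}' 25
```

```text
time_s: 11.62
tool_pos: [0.4117, -0.3066, 0.0594]
orientation: [-180.0, -0.0, 161.4]
ft_force: [-0.7, -2.1, -1.6]
gripper_width: 0.0161
gripper_force: 24.7
```

```bash
python3 -m inch '{"targets":[[[0,0,-0.2,0,8],[0,0,-0.5,0,8],[0,0,-0.9,0,8],[0,0,-1.4,0,8],[0,0,-2,0,8],[0,0,-2.8,0,8],[0,0,-3.6,0,8],[0,0,-4.3,0,8],[0,0,-4.6,0,8],[0,0,-4.6,0,8]]]}' 30
python3 - <<'E'
from h import *
go((.632,.005,.18))
I=snapshot("scene");cv2.imwrite("pics/i1.png",cv2.resize(I[170:300,380:510],None,fx=3,fy=3,interpolation=cv2.INTER_CUBIC))
E
```

```text
time_s: 12.45
tool_pos: [0.4132, -0.307, 0.2002]
orientation: [-179.9, 0.3, 161.4]
ft_force: [-0.6, 0.7, -1.0]
gripper_width: 0.0162
gripper_force: 29.2
(0.632, 0.005, 0.18) [-3.59 12.18  0.67] 12.45 [ 0.4132 -0.307   0.2002] [-0.6  0.7 -1. ] 0.0162 29.2
```

View pics/i1.png

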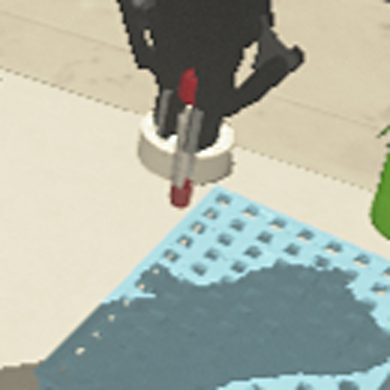

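The tube is held in the air: red cap at (188,85), bottom at (180,200); I check its lean by blob centroids.

Run:
```python
from h import *
I=snapshot("scene");b=(425,185,460,245)
print(blobs(I,(0,120,60),(8,255,255),b,4),blobs(I,(170,120,60),(180,255,255),b,4))
s=read_state()["tool_pos"];m=camera_model("scene");print(s)
for dz in(-.056,-.048,.034,.043,.052):
    c=np.array(m["R"])@(s+[0,0,dz])+m["t"];print(dz,(m["fx"]*c[0]/c[2]+m["cx"]).round(1),(m["fy"]*c[1]/c[2]+m["cy"]).round(1))
```

```text
[(28, [437, 231], [6, 9], [439.6, 235.6])] [(36, [440, 194], [5, 12], [441.8, 199.3])]
[ 0.41180109 -0.3059029   0.19715346]
-0.056 435.4 241.4
-0.048 436.0 238.4
0.034 442.5 205.1
0.043 443.3 201.3
0.052 444.1 197.4
```

Run:
```python
from h import *
s=read_state()["tool_pos"];y=np.radians(161.4);X=np.array([np.cos(y),np.sin(y),0]);Y=np.array([np.sin(y),-np.cos(y),0])
for n,u,v,zs in(("bottom",439.6,235.6,(-.055,-.05,-.045)),("cap",441.8,199.3,(.038,.043,.048))):
    # point on ray lying in the pad plane (tool x-z plane through TCP)
    c,d=ray("scene",u,v);k=((s-c)@Y)/(d@Y);p=c+k*d-s;print(n,"in grip plane x,z:",(p@X).round(4),p[2].round(4))
```

```text
bottom in grip plane x,z: -0.0111 -0.0463
cap in grip plane x,z: 0.0064 0.0502
```

```bash
python3 -c "
from h import *
go((.620,.009,.165),(.620,.009,.122),(.632,.005,.122),(.632,.005,.0895))"
```

```text
(0.62, 0.009, 0.165) [-3.23 12.16  1.07] (0.62, 0.009, 0.122) [-3.23 12.16  2.51] (0.632, 0.005, 0.122) [-3.65 12.16  2.51] (0.632, 0.005, 0.0895) [-3.65 12.16  3.59] 12.55 [ 0.4118 -0.3059  0.1972] [-0.5 -0.3  0.2] 0.0163 29.2
```

```bash
python3 -m inch '{"targets":[[[-0.1,0.4,0,0,8],[-0.3,1.1,0,0,8],[-0.6,2.1,0,0,8],[-0.8,3.1,0,0,8],[-1.1,4.1,0,0,8],[-1.3,5.1,0,0,8],[-1.6,6.1,0,0,8],[-1.9,7.1,0,0,8],[-2.1,8.1,0,0,8],[-2.4,9.1,0,0,8],[-2.7,10.1,0,0,8],[-2.9,11,0,0,8],[-3.1,11.7,0.2,0,8],[-3.23,12.16,0.6,0,8],[-3.23,12.16,1.1,0,8],[-3.23,12.16,1.1,0,8],[-3.23,12.16,1.1,0,8],[-3.23,12.16,1.1,0,8]]]}'
python3 - <<'E'
from h import *
go((.620,.009,.122))
S=cv2.resize(snapshot("scene")[110:210,280:380],None,fx=5,fy=5,interpolation=cv2.INTER_CUBIC)
cv2.imwrite("pics/j1.png",S)
m=camera_model("scene")
for X in((.632,.005,.083),(.632,.005,.110)):
    c=np.array(m["R"])@X+m["t"]; p=np.array([m["fx"]*c[0]/c[2]+m["cx"],m["fy"]*c[1]/c[2]+m["cy"]]);print(X,((p-[280,110]+.5)*5-.5).round(1))
E
```

```text
time_s: 14.05
tool_pos: [0.6194, 0.0082, 0.1639]
orientation: [-180.0, -0.1, 161.3]
ft_force: [-0.1, 0.5, 0.2]
gripper_width: 0.0162
gripper_force: 29.2
(0.62, 0.009, 0.122) [-0.01  0.03  1.4 ] 14.05 [0.6194 0.0082 0.1639] [-0.1  0.5  0.2] 0.0162 29.2
(0.632, 0.005, 0.083) [361.5 333.8]
(0.632, 0.005, 0.11) [364.3 290.9]
```

View pics/j1.png

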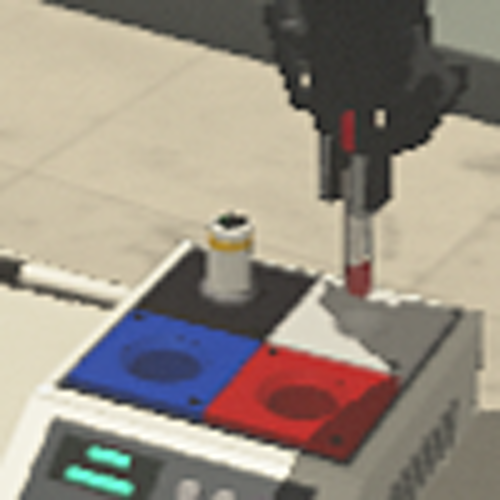

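The tube's bottom is at (358,294), within about 2–3 mm of the line above the silver bore (about (357,325)).

```bash
python3 -m inch '{"targets":[[[-0.06,0,0.2,0,8],[-0.06,0,0.4,0,8],[-0.06,0,0.6,0,8],[-0.06,0,0.8,0,8],[-0.06,0,1,0,8],[-0.06,0,1.2,0,8],[-0.06,0,1.3,0,8],[-0.06,0,1.3,0,8]]]}'
```

```text
time_s: 14.77
tool_pos: [0.6213, 0.0083, 0.1243]
orientation: [180.0, -0.1, 161.4]
ft_force: [0.6, 1.5, -0.9]
gripper_width: 0.0161
gripper_force: 29.9
```

```bash
python3 -m inch '{"targets":[[[-0.05,0,0,0,8],[-0.1,0,0.05,0,8],[-0.15,0,0.1,0,8],[-0.2,0,0.15,0,8],[-0.25,0,0.2,0,8],[-0.3,0,0.25,0,8],[-0.33,0,0.3,0,8],[-0.36,0,0.35,0,8],[-0.36,0,0.4,0,8],[-0.36,0,0.4,0,8]]]}' 20
python3 - <<'E'
from h import *
go((.632,.006,.0895))
cv2.imwrite("pics/k1.png",cv2.resize(snapshot("scene")[110:210,280:380],None,fx=5,fy=5,interpolation=cv2.INTER_CUBIC))
E
```

```text
time_s: 15.6
tool_pos: [0.6318, 0.0045, 0.1129]
orientation: [-180.0, -0.0, 161.4]
ft_force: [-0.1, 1.3, 0.0]
gripper_width: 0.0159
gripper_force: 29.9
(0.632, 0.006, 0.0895) [0.01 0.05 0.78] 15.6 [0.6318 0.0045 0.1129] [-0.1  1.3  0. ] 0.0159 29.9
```

View pics/k1.png

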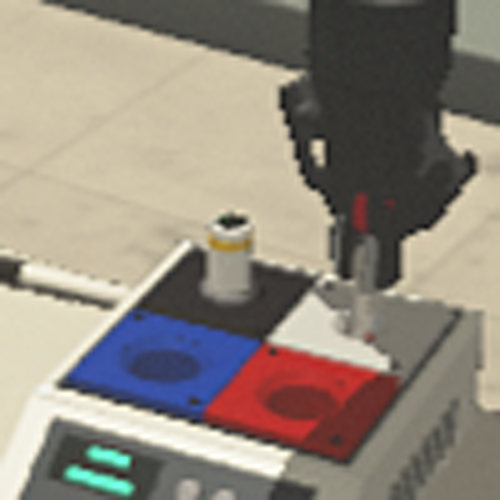

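The tube is in the bore (visible down to (367,340)), still leaning a little; the bore should straighten it as it descends.

```bash
python3 -m inch '{"targets":[[[-0.02,0.03,0.1,0,8],[-0.04,0.03,0.2,0,8],[-0.06,0.03,0.3,0,8],[-0.08,0.03,0.4,0,8],[-0.08,0.03,0.5,0,8],[-0.08,0.03,0.6,0,8],[-0.08,0.03,0.65,0,8],[-0.08,0.03,0.65,0,8]]]}' 20
```

```text
time_s: 16.32
tool_pos: [0.6341, 0.0046, 0.0932]
orientation: [-180.0, -0.1, 161.4]
ft_force: [-0.5, 1.9, -1.9]
gripper_width: 0.0161
gripper_force: 30.3
```

```bash
python3 -m inch '{"targets":[[[0,0,0.05,0,8],[0,0,0.1,0,8],[0,0,0.14,0,8],[0,0,0.17,0,8],[0,0,0.17,0,8]]]}'
```

```text
time_s: 16.73
tool_pos: [0.6347, 0.0045, 0.0888]
orientation: [180.0, 0.0, 161.4]
ft_force: [-0.6, 2.0, 0.1]
gripper_width: 0.0162
gripper_force: 30.2
```

```bash
python3 -m inch '{"targets":[[[0,0,0.03,0,8],[0,0,0.07,0,8],[0,0,0.07,0,8]]]}'
```

```text
time_s: 16.98
tool_pos: [0.6356, 0.0045, 0.0881]
orientation: [180.0, 0.1, 161.4]
ft_force: [-0.8, 2.2, 7.1]
gripper_width: 0.0158
gripper_force: 29.7
```

```bash
python3 -m inch '{"targets":[[[0,0,0,0,20],[0,0,0,0,24],[0,0,0,0,30],[0,0,0,0,36],[0,0,0,0,36],[0,0,-0.4,0,36],[0,0,-1.2,0,36],[0,0,-2.2,0,36],[0,0,-3.3,0,40],[0,0,-4,0,60],[0,0,-4,0,60],[0,0,-4,0,60]]]}'
python3 - <<'E'
from h import *
go((.5385,.3025,.21),(.5385,.3025,.14),(.5385,.3025,.036))
cv2.imwrite("pics/l1.png",cv2.resize(snapshot("scene")[110:210,280:380],None,fx=5,fy=5,interpolation=cv2.INTER_CUBIC))
E
```

```text
time_s: 17.98
tool_pos: [0.6358, 0.0044, 0.2092]
orientation: [180.0, 0.2, 161.4]
ft_force: [-0.3, -0.4, -0.1]
gripper_width: 0.0599
gripper_force: 0.0
(0.5385, 0.3025, 0.21) [ 6.24  8.38 -0.03] (0.5385, 0.3025, 0.14) [6.24 8.38 2.31] (0.5385, 0.3025, 0.036) [6.24 8.38 5.77] 17.98 [0.6358 0.0044 0.2092] [-0.3 -0.4 -0.1] 0.0599 0.0
```

View pics/l1.png

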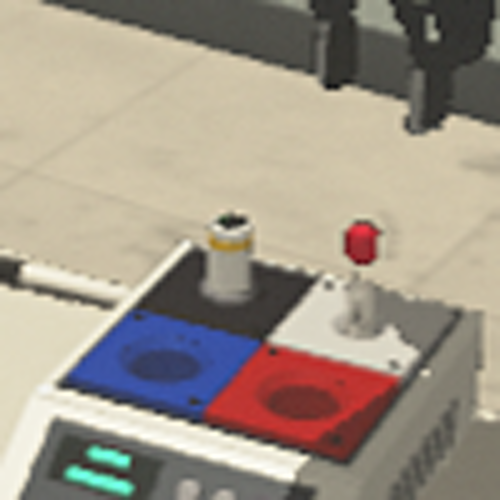

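The tube stands upright in the silver block (cap at (361,242)). Now the blue bottle.

```bash
python3 -m inch '{"targets":[[[0.4,0.5,0,0,60],[1.1,1.5,0,0,60],[1.8,2.5,0,0,60],[2.6,3.5,0,0,60],[3.3,4.5,0,0,60],[4.1,5.5,0,0,60],[4.8,6.5,0,0,60],[5.5,7.4,0,0,60],[6.1,8.1,0,0,60],[6.24,8.38,0.5,0,60],[6.24,8.38,1.5,0,60],[6.24,8.38,2.3,0,60],[6.24,8.38,2.3,0,60],[6.24,8.38,2.3,0,60]]]}'
python3 - <<'E'
from h import *
go((.5385,.3025,.036))
S=snapshot("scene");print(blobs(S,(100,120,40),(130,255,255),(230,150,265,185)))
c,d=ray("scene",245.3,165.2)
b=blobs(S,(172,150,60),(180,255,255),(340,145,365,170))+blobs(S,(0,150,60),(4,255,255),(340,145,365,170));print(b)
for z in(.125,.13,.135): print(plane("scene",*b[0][3],z))
E
```

```text
time_s: 19.2
tool_pos: [0.5354, 0.3017, 0.1355]
orientation: [-179.8, -0.2, 161.4]
ft_force: [-0.1, 0.1, -0.1]
gripper_width: 0.0599
gripper_force: 0.0
(0.5385, 0.3025, 0.036) [-0.09  0.06  3.32] 19.2 [0.5354 0.3017 0.1355] [-0.1  0.1 -0.1] 0.0599 0.0
[(26, [240, 163], [11, 5], [244.8, 165.5])]
[(40, [349, 155], [6, 8], [351.5, 158.4])]
[0.6523 0.02   0.125 ]
[0.6441 0.0158 0.13  ]
[0.6359 0.0117 0.135 ]
```

```bash
python3 -m inch '{"targets":[[[-0.06,0.03,0.8,0,60],[-0.06,0.03,1.6,0,60],[-0.06,0.03,2.4,0,60],[-0.06,0.03,3,0,60],[-0.06,0.03,3.3,0,55],[-0.06,0.03,3.3,0,48],[-0.06,0.03,3.3,0,42],[-0.06,0.03,3.3,0,37],[-0.06,0.03,3.3,0,33],[-0.06,0.03,3.3,0,28],[-0.06,0.03,3.3,0,24],[-0.06,0.03,3.3,0,24]]]}' 35
```

```text
time_s: 20.25
tool_pos: [0.541, 0.3036, 0.0407]
orientation: [179.9, 0.2, 161.4]
ft_force: [-0.0, 0.5, 6.6]
gripper_width: 0.0312
gripper_force: 34.4
```

```bash
python3 -m inch '{"targets":[[[0,0,0,0,24],[0,0,0,0,24]]]}'; python3 -c "
from h import *
go((.5385,.3025,.036))"
```

```text
time_s: 20.42
tool_pos: [0.541, 0.3036, 0.0407]
orientation: [179.9, 0.2, 161.4]
ft_force: [0.7, 0.3, 6.9]
gripper_width: 0.031
gripper_force: 34.4
(0.5385, 0.3025, 0.036) [ 0.07 -0.06  0.16] 20.42 [0.541  0.3036 0.0407] [0.7 0.3 6.9] 0.031 34.4
```

```bash
python3 -m inch '{"targets":[[[0,0,0,0,38],[0,0,0,0,44],[0,0,0.1,0,44],[0.05,-0.04,0.17,0,44],[0.05,-0.04,0.17,0,44],[0.05,-0.04,0.17,0,38],[0.05,-0.04,0.17,0,33],[0.05,-0.04,0.17,0,28],[0.05,-0.04,0.17,0,24],[0.05,-0.04,0.17,0,24]]]}' 35; python3 -m inch '{"targets":[[[0,0,-0.1,0,24],[0,0,-0.2,0,24]]]}'
```

```text
time_s: 21.25
tool_pos: [0.5376, 0.3021, 0.0335]
orientation: [-180.0, -0.0, 161.4]
ft_force: [0.6, 0.5, -1.0]
gripper_width: 0.0316
gripper_force: 34.1
time_s: 21.42
tool_pos: [0.5374, 0.3021, 0.0396]
orientation: [-180.0, -0.0, 161.4]
ft_force: [0.5, -0.4, -0.3]
gripper_width: 0.0315
gripper_force: 34.1
```

```bash
python3 -m inch '{"targets":[[[0,0,-0.4,0,24],[0,0,-1,0,24],[0,0,-1.8,0,24],[0,0,-2.7,0,24],[0,0,-3.6,0,24],[0,0,-4.4,0,24],[0,0,-5,0,24],[0,0,-5,0,24],[0,0,-5,0,24]]]}'
python3 - <<'E'
from h import *
go((.544,.0755,.19),(.544,.0755,.13),(.544,.0755,.085))
S=snapshot("scene");b=blobs(S,(100,120,40),(130,255,255),(225,95,275,160));print(b)
E
```

```text
time_s: 22.17
tool_pos: [0.5385, 0.3025, 0.1915]
orientation: [179.9, 0.2, 161.4]
ft_force: [0.7, 0.4, -0.1]
gripper_width: 0.032
gripper_force: 34.3
(0.544, 0.0755, 0.19) [-2.59 -7.11  0.05] (0.544, 0.0755, 0.13) [-2.59 -7.11  2.05] (0.544, 0.0755, 0.085) [-2.59 -7.11  3.55] 22.17 [0.5385 0.3025 0.1915] [ 0.7  0.4 -0.1] 0.032 34.3
[(11, [236, 113], [5, 4], [237.9, 114.5])]
```

```bash
python3 -m inch '{"targets":[[[-0.1,-0.3,-0.2,0,24],[-0.4,-1,-0.2,0,24],[-0.7,-2,-0.2,0,24],[-1.1,-3,-0.2,0,24],[-1.5,-4,-0.2,0,24],[-1.8,-5,-0.2,0,24],[-2.2,-6,-0.2,0,24],[-2.5,-6.8,-0.2,0,24],[-2.59,-7.11,0.1,0,24],[-2.59,-7.11,0.7,0,24],[-2.59,-7.11,1.3,0,24],[-2.59,-7.11,1.6,0,24],[-2.59,-7.11,1.6,0,24],[-2.59,-7.11,1.6,0,24]]]}'
python3 - <<'E'
from h import *
go((.544,.0755,.13),(.544,.0755,.085))
S=snapshot("scene");b=blobs(S,(100,120,40),(130,255,255),(270,90,345,170));print(b)
for q in b: print(plane("scene",*q[3],read_state()["tool_pos"][2]-.034+.068))
E
```

```text
time_s: 23.38
tool_pos: [0.5423, 0.0754, 0.1408]
orientation: [-180.0, -0.1, 161.4]
ft_force: [-0.3, -0.8, -0.3]
gripper_width: 0.0322
gripper_force: 34.3
(0.544, 0.0755, 0.13) [-0.05  0.02  0.36] (0.544, 0.0755, 0.085) [-0.05  0.02  1.86] 23.38 [0.5423 0.0754 0.1408] [-0.3 -0.8 -0.3] 0.0322 34.3
[(17, [308, 150], [6, 6], [309.9, 152.6])]
[0.5374 0.0812 0.1757]
```

```bash
python3 -m inch '{"targets":[[[-0.03,0,0.2,0,24],[-0.03,0,0.4,0,24],[-0.03,0,0.6,0,24],[-0.03,0,0.8,0,24],[-0.03,0,1,0,24],[-0.03,0,1.2,0,24],[-0.03,0,1.4,0,24],[-0.03,0,1.55,0,24],[-0.03,0,1.65,0,24],[-0.03,0,1.65,0,24]]]}'
```

```text
time_s: 24.27
tool_pos: [0.5435, 0.0749, 0.0912]
orientation: [-180.0, -0.1, 161.4]
ft_force: [-0.4, -0.7, -0.1]
gripper_width: 0.0311
gripper_force: 34.3
```

```bash
python3 -m inch '{"targets":[[[0,0,0.06,0,24],[0,0,0.12,0,24],[0,0,0.16,0,24],[0,0,0.16,0,24]]]}'; python3 -m inch '{"targets":[[[0,0,0.05,0,24],[0,0,0.08,0,24],[0,0,0.08,0,24]]]}'
```

```text
time_s: 24.6
tool_pos: [0.544, 0.0749, 0.0872]
orientation: [180.0, -0.0, 161.4]
ft_force: [0.4, 0.0, 0.0]
gripper_width: 0.0312
gripper_force: 34.3
time_s: 24.85
tool_pos: [0.544, 0.0749, 0.0848]
orientation: [-180.0, -0.0, 161.4]
ft_force: [0.6, -0.4, -0.9]
gripper_width: 0.0316
gripper_force: 34.3
```

```bash
python3 -m inch '{"targets":[[[0,0,0.04,0,24],[0,0,0.07,0,24],[0,0,0.07,0,24]]]}'; python3 -m inch '{"targets":[[[0,0,0.03,0,24],[0,0,0.06,0,24],[0,0,0.06,0,24]]]}'
```

```text
time_s: 25.1
tool_pos: [0.545, 0.075, 0.084]
orientation: [179.9, 0.1, 161.4]
ft_force: [-1.1, 0.4, 7.0]
gripper_width: 0.0315
gripper_force: 33.8
time_s: 25.35
tool_pos: [0.5454, 0.0761, 0.0831]
orientation: [179.8, 0.1, 161.4]
ft_force: [-2.7, 3.2, 12.9]
gripper_width: 0.0312
gripper_force: 33.5
```

```bash
python3 -m inch '{"targets":[[[0,0,-0.06,0,33],[0,0,-0.06,0,36],[0,0,-0.06,0,40],[0,0,-0.06,0,44],[0,0,-0.06,0,46],[0,0,-0.4,0,46],[0,0,-1.2,0,46],[0,0,-2.2,0,46],[0,0,-3.3,0,50],[0,0,-4.2,0,60],[0,0,-4.2,0,60],[0,0,-4.2,0,60]]]}'
python3 - <<'E'
from h import *
go((.406,.286,.2),(.406,.286,.033))
S=snapshot("scene");b=blobs(S,(100,120,40),(130,255,255),(285,135,335,172),4);print(b)
m=camera_model("scene")
c=np.array(m["R"])@(.545,.0755,.051+.0675)+m["t"];print(m["fx"]*c[0]/c[2]+m["cx"],m["fy"]*c[1]/c[2]+m["cy"])
E
```

```text
time_s: 26.35
tool_pos: [0.5449, 0.0747, 0.2089]
orientation: [180.0, 0.2, 161.4]
ft_force: [0.9, -0.5, -0.6]
gripper_width: 0.0597
gripper_force: 0.0
(0.406, 0.286, 0.2) [6.64 5.2  0.3 ] (0.406, 0.286, 0.033) [6.64 5.2  5.86] 26.35 [0.5449 0.0747 0.2089] [ 0.9 -0.5 -0.6] 0.0597 0.0
[(6, [307, 169], [4, 3], [308.3, 170.5]), (4, [317, 169], [2, 3], [317.8, 170.2])]
313.16806112210867 171.3377568086996
```

```bash
python3 -m inch '{"targets":[[[0.4,0.3,0,0,60],[1.2,0.9,0,0,60],[2.1,1.6,0,0,60],[3,2.3,0,0,60],[3.9,3,0,0,60],[4.8,3.7,0,0,60],[5.6,4.4,0,0,60],[6.3,4.9,0,0,60],[6.64,5.2,0.5,0,60],[6.64,5.2,1.5,0,60],[6.64,5.2,2.3,0,60],[6.64,5.2,2.3,0,60],[6.64,5.2,2.3,0,60]]]}'
python3 - <<'E'
from h import *
go((.406,.286,.033))
S=snapshot("scene");print(blobs(S,(0,150,60),(8,255,255),(205,175,235,200)))
S=snapshot("top");print(blobs(S,(0,150,60),(8,255,255),(225,200,250,230)))
E
```

```text
time_s: 27.48
tool_pos: [0.4024, 0.2856, 0.1362]
orientation: [-179.8, -0.2, 161.4]
ft_force: [0.6, 0.2, 0.2]
gripper_width: 0.06
gripper_force: 0.0
(0.406, 0.286, 0.033) [-0.11  0.05  3.44] 27.48 [0.4024 0.2856 0.1362] [0.6 0.2 0.2] 0.06 0.0
[(39, [211, 185], [12, 6], [216.6, 188.0])]
[]
```

```bash
python3 -c "
from h import *
print(tri((238.3,215.5),(216.6,188)),tri((235,172.7),(244.8,165.4)))
go((.4065,.287,.033))"
```

```text
(array([0.4042, 0.2885, 0.0666]), np.float64(0.0052)) (array([0.5379, 0.3036, 0.068 ]), np.float64(0.0022))
(0.4065, 0.287, 0.033) [-0.04  0.03  3.52] 27.58 [0.4051 0.2865 0.1386] [1.1 1.1 1. ] 0.0597 0.0
```

Fine; descend and grip at the same height as before.

```bash
python3 -m inch '{"targets":[[[-0.02,0.03,0.8,0,60],[-0.02,0.03,1.6,0,60],[-0.02,0.03,2.4,0,60],[-0.02,0.03,3.1,0,60],[-0.02,0.03,3.48,0,60],[-0.02,0.03,3.48,0,55],[-0.02,0.03,3.48,0,48],[-0.02,0.03,3.48,0,42],[-0.02,0.03,3.48,0,37],[-0.02,0.03,3.48,0,33],[-0.02,0.03,3.48,0,28],[-0.02,0.03,3.48,0,24],[-0.02,0.03,3.48,0,24]]]}' 35
```

```text
time_s: 28.67
tool_pos: [0.4072, 0.2878, 0.035]
orientation: [179.9, 0.1, 161.4]
ft_force: [-0.7, 0.2, 6.8]
gripper_width: 0.0314
gripper_force: 34.2
```

```bash
python3 -m inch '{"targets":[[[0,0,-0.2,0,24],[0,0,-0.5,0,24],[0,0,-1,0,24],[0,0,-1.8,0,24],[0,0,-2.7,0,24],[0,0,-3.6,0,24],[0,0,-4.6,0,24],[0,0,-5.6,0,24],[0,0,-6,0,24],[0,0,-6,0,24],[0,0,-6,0,24]]]}'
python3 - <<'E'
from h import *
go((.5525,-.004,.215),(.5525,-.004,.14))
S=snapshot("scene");print(blobs(S,(0,150,60),(8,255,255),(180,90,260,200)))
E
```

```text
time_s: 29.58
tool_pos: [0.406, 0.2871, 0.2143]
orientation: [179.9, 0.1, 161.4]
ft_force: [0.2, -0.2, -1.2]
gripper_width: 0.0313
gripper_force: 34.8
(0.5525, -0.004, 0.215) [-7.72 -7.64 -0.02] (0.5525, -0.004, 0.14) [-7.72 -7.64  2.48] 29.58 [0.406  0.2871 0.2143] [ 0.2 -0.2 -1.2] 0.0313 34.8
[(15, [205, 124], [5, 5], [206.5, 126.8])]
```

```bash
python3 -m inch '{"targets":[[[-0.3,-0.3,0,0,24],[-0.9,-0.9,0,0,24],[-1.7,-1.7,0,0,24],[-2.5,-2.5,0,0,24],[-3.3,-3.3,0,0,24],[-4.1,-4.1,0,0,24],[-4.9,-4.9,0,0,24],[-5.7,-5.7,0,0,24],[-6.5,-6.4,0,0,24],[-7.2,-7.1,0,0,24],[-7.6,-7.5,0,0,24],[-7.72,-7.64,0.1,0,24],[-7.72,-7.64,0.6,0,24],[-7.72,-7.64,1.3,0,24],[-7.72,-7.64,2,0,24],[-7.72,-7.64,2.4,0,24],[-7.72,-7.64,2.4,0,24],[-7.72,-7.64,2.4,0,24],[-7.72,-7.64,2.4,0,24]]]}'
python3 - <<'E'
from h import *
go((.5525,-.004,.093))
S=snapshot("scene");print(blobs(S,(0,150,60),(8,255,255),(310,100,365,170)))
E
```

```text
time_s: 31.22
tool_pos: [0.5521, -0.0036, 0.1417]
orientation: [180.0, -0.0, 161.4]
ft_force: [-0.3, 0.2, -0.5]
gripper_width: 0.0315
gripper_force: 34.8
(0.5525, -0.004, 0.093) [-0.02 -0.01  1.62] 31.22 [ 0.5521 -0.0036  0.1417] [-0.3  0.2 -0.5] 0.0315 34.8
[(24, [335, 157], [8, 7], [338.1, 160.7])]
```

```bash
python3 -m inch '{"targets":[[[0,0,0.2,0,24],[0,0,0.4,0,24],[0,0,0.6,0,24],[0,0,0.8,0,24],[0,0,1,0,24],[0,0,1.2,0,24],[0,0,1.4,0,24],[0,0,1.55,0,24],[0,0,1.65,0,24],[0,0,1.72,0,24],[0,0,1.72,0,24]]]}'; python3 -m inch '{"targets":[[[0,0,0.04,0,24],[0,0,0.08,0,24],[0,0,0.08,0,24]]]}'
```

```text
time_s: 32.18
tool_pos: [0.5525, -0.0041, 0.0897]
orientation: [180.0, 0.0, 161.4]
ft_force: [1.9, -0.9, -2.2]
gripper_width: 0.0315
gripper_force: 34.8
time_s: 32.43
tool_pos: [0.5526, -0.0042, 0.0877]
orientation: [180.0, 0.0, 161.4]
ft_force: [1.3, 0.4, -0.7]
gripper_width: 0.0312
gripper_force: 34.8
```

```bash
python3 -m inch '{"targets":[[[0,0,0.04,0,24],[0,0,0.08,0,24],[0,0,0.08,0,24]]]}'; python3 -m inch '{"targets":[[[0,0,0.04,0,24],[0,0,0.07,0,24],[0,0,0.07,0,24]]]}'
```

```text
time_s: 32.68
tool_pos: [0.5528, -0.0042, 0.086]
orientation: [180.0, 0.1, 161.4]
ft_force: [0.7, 0.5, 5.1]
gripper_width: 0.0312
gripper_force: 35.3
time_s: 32.93
tool_pos: [0.5533, -0.0041, 0.0858]
orientation: [180.0, 0.2, 161.4]
ft_force: [-2.6, 0.0, 20.0]
gripper_width: 0.0311
gripper_force: 36.0
```

Firm floor contact at the expected height; release and withdraw clear of the cameras' view.

```bash
python3 -m inch '{"targets":[[[0,0,-0.08,0,33],[0,0,-0.08,0,36],[0,0,-0.08,0,40],[0,0,-0.08,0,44],[0,0,-0.08,0,46],[0,0,-0.4,0,46],[0,0,-1.2,0,46],[0,0,-2.2,0,46],[0,0,-3.3,0,50],[0,0,-4.2,0,50],[0,0,-4.5,0,50]]]}'
python3 -m inch '{"targets":[[[1,-1,0,0,50],[2,-2,0,0,50],[3,-3,0,0,50],[3.5,-4,0,0,50],[4,-5,0,0,50],[4,-6,0,0,50],[4,-7,0,0,50],[4,-8,0,0,50],[4,-8,0,0,50],[4,-8,0,0,50]]]}'
python3 - <<'E'
from h import *
T=cv2.resize(snapshot("top")[120:205,280:360],None,fx=5,fy=5,interpolation=cv2.INTER_CUBIC)
S=cv2.resize(snapshot("scene")[125:210,275:355],None,fx=5,fy=5,interpolation=cv2.INTER_CUBIC)
cv2.imwrite("pics/z.png",np.hstack([T,S]))
E
```

```text
time_s: 33.85
tool_pos: [0.5544, -0.0044, 0.2231]
orientation: [179.9, 0.4, 161.4]
ft_force: [1.8, -0.1, 1.1]
gripper_width: 0.0497
gripper_force: 0.0
time_s: 34.68
tool_pos: [0.3613, -0.1942, 0.218]
orientation: [180.0, -0.0, 161.2]
ft_force: [0.7, -0.4, -0.0]
gripper_width: 0.0498
gripper_force: 0.0
```

View pics/z.png

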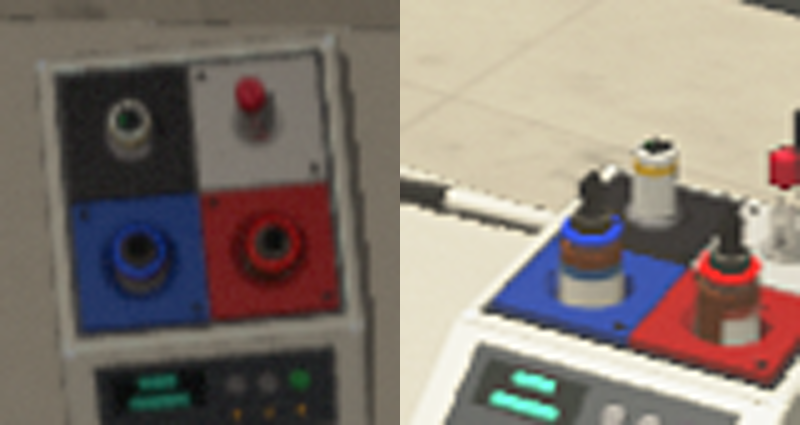

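All four stand in their blocks: in the top view the rings are concentric with their bulbs (blue (140,252), red (273,244)), probe at (130,120), tube at (252,100). One numeric check of the ring heights:

Run:
```python
from h import *
T=snapshot("top");S=snapshot("scene")
print("sc blue",blobs(S,(105,180,150),(125,255,255),(300,160,330,182),6)," red",blobs(S,(0,200,170),(8,255,255),(410-80,170,430-70,182),6))
m={n:camera_model(n) for n in("scene","top")}
for nm,X in dict(blue=(.545,.0755),red=(.5533,-.0041)).items():
  for n in m:
    for z in(.119,.122):
      c=np.array(m[n]["R"])@(*X,z)+m[n]["t"];print(nm,n,z,(m[n]["fx"]*c[0]/c[2]+m[n]["cx"]).round(1),(m[n]["fy"]*c[1]/c[2]+m[n]["cy"]).round(1))
print("top",blobs(T,(105,180,90),(125,255,255),(298,160,320,182),6))
```

```text
sc blue [(18, [308, 170], [11, 4], [312.9, 171.7])]  red [(24, [335, 177], [12, 5], [340.4, 179.3])]
blue scene 0.119 313.2 171.2
blue scene 0.122 313.2 170.2
blue top 0.119 307.5 170.0
blue top 0.122 307.5 169.8
red scene 0.119 341.1 178.5
red scene 0.122 341.1 177.5
red top 0.119 334.2 167.9
red top 0.122 334.3 167.8
top [(23, [303, 165], [10, 10], [308.0, 168.5])]
```

Both rings are at the height expected for fully home, so I hand the job in.

```bash
python3 -c "
from rig import *
print(finish_job())"
```

```text
the job is handed in; nothing more can be done
None
```

I handed the job in at about 35 s: both bottles, the tube and the probe stand upright in their own blocks and the gripper is clear. Each met firm resistance at the expected height before I let go, though `finish_job()` returned no verdict.

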